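# Unmould the zinc anode and stand it in the spares rack

## Robot

A 6-joint arm with a two-finger parallel gripper is mounted at the origin on the work surface. World frame = base frame: x ahead of the robot, y to its left, z up, the work surface at z = 0. Lengths are in m, angles in degrees, forces in N, time in s.
With the tool pointing down it reaches from about 0.3 to 0.75 m from the base axis. Payload 8.5 kg.
Tool frame: the origin (TCP) lies at the very end of the fingers, on their centre line; the grasp point (between the pads) lies 19 mm behind it; z points along the fingers, y is the line along which they close (so a half turn about z gives the same grasp; the last joint's range is limited). The gripper opens to 85 mm and grips with 20 to 120 N. Pads are 22 mm wide; open, the fingers measure 114 mm over their backs; the gripper's body (76 mm by 85 mm) begins 54 mm behind the grasp point. The pads swing forward as they close: fully open they stand 13 mm farther back than shut.
Start: joints at [-80.69, 21.807, 74.336, -0, 83.858, -12.336], TCP at [0.203, -0.511, 0.231] pointing down, gripper open.
Joint ranges: [-178.18, 178.18], [-50.72, 133.34], [12.68, 142.11], [-81.47, 261.47], [9.98, 163.14], [-165.26, 165.26]. Speed limits (degrees/s): [136.94, 136.94, 180, 180, 180, 180].

## Interface

Orientations are given as a 3x3 rotation matrix whose columns are the frame's x, y, z axes.
In Python, from rig import observe, cams, ticket gives the robot as it stands.
- The arm moves only by the tool move_arm, never from a script. Its arguments are lists of equal length, an entry for each row: "jaw": the finger opening in cm, from 0 to 8.54; "dp": the shift along the tool's x, y, z in cm, a list of three; "turn": the turn, a rotation vector about the tool's x, y, z in rad, a list of three. In form: {"jaw": [jaw, ...], "dp": [[tx, ty, tz], ...], "turn": [[wx, wy, wz], ...]}. A call has 1 to 12 rows; each row shifts and turns the commanded pose from where the row before left it, along the tool's axes as they then stand; what a row does not reach is not made up. A row lasts 1/12 s, in which the tool goes at most 41.7 mm and 7.16 degrees, less where a joint would pass 70% of its speed; a pose out of reach is approached as far as the arm can. A call is refused whole if a number of a shift passes 4.17 or a number of a turn 0.125, either way. A call with a gripper value outside its range is refused whole. The fingers move at their own pace and stop on an object; "force" is the grip in N (left out, the last holds). Time passes only in rows, so rows that do not move let the fingers close. It gives the time, the measured TCP pose, the force, the opening and the grip force at its end, in the units of the state.
- observe(): the state, without advancing time (a new reading comes with each control period).
- cams.get_image(name): name is "side" or "top" or "wrist"; returns (picture, depth): 400x640x3 uint8, red, green, blue; 400x640 float32, m along the optical axis (not along the pixel's ray), 0 where there is no reading.
- cams.calibration(name): a dict with "vertical_fov" (degrees; the focal length in pixels is half the picture's height over the tangent of half this angle, whatever the lens; pixels are square), "cx", "cy" (the principal point, pixels), "view" (4x4, takes a point from world to camera coordinates); the wrist camera has in their place "tool_from_camera" (4x4, takes a point from camera to tool coordinates, whose origin is the TCP and whose axes are the flange's). Camera axes: x right, y up, looking along -z (the intrinsics and any distortion apply to the point x, -y, -z); pixel columns grow to the right and rows downward; lengths in m; the calibration is good to about 2 mm. A picture is of the moment at which its call begins: read the wrist's pose just before it. calibration takes no time and is no camera call.
- ticket.close_job(): hands the job in; it is judged then, once.
Trained networks look in the newest picture that a camera, given by its name, has taken for a name from the list of things; names that differ only in an ending like _2 or _b are one class to them, and where a whole thing is asked for, a point or a joint stands for the part that bears it (a point fixed in the world has none). Each returns a list of dicts, best first, with "p" (0 to 1); they miss things now and then, are a little off and sometimes report something else, mostly with a low value. They report only what shows in the picture. A call takes as long as a camera call. They do not tell look-alikes from the thing itself.
- cams.spot_in(camera, query): "box" ([centre column, centre row, width, height] as shares, 0 to 1, of the picture: columns of its width, rows of its height, round what is visible of it).
- cams.outline_of(camera, query): "mask" (400x640 bool, what is visible of it) and "box" ([centre column, centre row, width, height] as shares, 0 to 1, of the picture: columns of its width, rows of its height, round what is visible of it).
- cams.mark_of(camera, query): "location" ([column, row] as shares, 0 to 1, of the picture: columns of its width, rows of its height: a listed point, or the origin of a listed thing).
The state is a dict: "time_s": time; "q": joint angles; "qvel": joint speeds; "joint_efforts": joint torques, N m; "position": TCP position; "tool_rot": TCP orientation; "ft_force": force on the tool from outside, world axes, zero at the start; "wrist_torque": the same for the moment, N m; "grip_width": finger opening in m; "gripper_force": force on a finger pad.
Only numpy, scipy, OpenCV 4.12 (cv2) and the standard library are available. Lean on these libraries where they do the work, as an engineer would, in place of code of your own. Each camera call takes 0.05 s, during which the arm holds its last target. There are 200 camera calls.

## Task

Lift the cold zinc anode block straight up out of its open steel mould and lay it flat on the black rubber mat, letting go of it there. Then take it again near one end, turn it upright and stand it on end in the empty blue bay of the steel rack, lowering it onto its foot (do not drop it) and letting go. Do not disturb the bronze discs in the rack, the green gauge or the two bolts.

Things in the scene. Friction and masses are not known exactly. Their poses are not given: they have to be found in the camera images.
- anode: Plain zinc block, dull light grey, 90 (its x) x 40 (its y) x 30 mm (its z), about 0.7 kg; origin at its centre. The two ends are alike, as are the two big faces (each with two dark 12 mm spots). At first it lies in the mould, its axes along the mould's, its top 6 mm above the mould's rim.
- mould: Dark cast-steel open mould, fixed, 136 (x) x 112 (y) x 32 mm high; origin at the centre of its underside. Floor 8 mm thick; cavity 93 x 43 mm and 24 mm deep, long side along x. In the middle of both long sides the wall is cut away, 50 mm wide (x), right through to the outside and down to the mould floor (z = 8 mm), so that fingers closing along y can take the block by its 40 mm width.
- mat: Black ribbed rubber mat, fixed, 180 (x) x 160 (y) x 4 mm; origin at the centre of its underside. The block is laid down here, anywhere near the middle, in any direction.
- rack: Fixed bright steel rack, base plate 80 (x) x 245 (y) x 4 mm, its origin on the underside; front faces -x, towards the robot. Blue empty bay centred at y = -85 mm; four slots at y = -15, 20, 55 and 90 mm hold bronze discs on edge (tops 69 mm above the shelf).
- bay (a point): Centre of the floor of the empty blue bay, 4 mm above the shelf, axes as the rack's (z up). The bay is 38 mm (x) x 48 mm (y) inside, so the block fits standing on end with its 30 mm thickness along x and its 40 mm width along y. Side and back walls 3 mm thick rise 30 mm above the bay's floor; the front (-x) lip rises 8 mm. Nothing else stands in front of it close by.
- disc0: Bronze valve disc, 60 mm across, 9 mm thick with a 5 mm hub on the +y side, standing on edge in a slot of the rack; origin at its centre, y its axis. Leave alone.
- disc1: Bronze valve disc, 60 mm across, 9 mm thick with a 5 mm hub on the +y side, standing on edge in a slot of the rack; origin at its centre, y its axis. Leave alone.
- disc2: Bronze valve disc, 60 mm across, 9 mm thick with a 5 mm hub on the +y side, standing on edge in a slot of the rack; origin at its centre, y its axis. Leave alone.
- disc3: Bronze valve disc, 60 mm across, 9 mm thick with a 5 mm hub on the +y side, standing on edge in a slot of the rack; origin at its centre, y its axis. Leave alone.
- gauge: Green pressure gauge lying face up, 70 mm across, 30 mm high, with a brass stem reaching 50 mm from the centre along -x; origin at the centre of its underside. Leave alone.
- bolt_a: Stainless hex bolt with nut, 75 mm long, 17 mm across the flats, lying along its x; origin under its middle. Leave alone.
- bolt_b: Stainless hex bolt with nut, 75 mm long, 17 mm across the flats, lying along its x; origin under its middle. Leave alone.
Mind the look-alikes: they are no part of the job. Leave any turquoise or yellow look-alike of the anode alone. What is shaped like the mould but orange or white is not meant.

How it is judged (in metres and radians):
On the way, in this order (a step that is already met when the one before it is completed fails the run):
1. the block has been lifted clear of the mould (z of anode in the frame of mould above 0.055 m and contact force between the fingers and anode above 0.5 N), for 0.1 s.
2. the block lies flat on the mat, let go of (z of anode in the frame of mat below 0.0225 m and x of anode in the frame of mat between -0.09 and 0.09 m and y of anode in the frame of mat between -0.08 and 0.08 m and angle between anode's own x axis and vertical between 1.45 and 1.69 rad and contact force between the fingers and anode below 0.05 N and linear speed of anode below 0.03 m/s), for 0.2 s.
At the end, for the whole second after the job is handed in: The block stands on end on the floor of the blue bay: its long axis within 0.08 rad of upright, its centre within 8 mm of the bay's centre line in x and y and 40 to 50 mm above the bay's floor, at rest; the discs within 15 mm, the gauge and bolts within 30 mm of where they began (angle between the x axis of anode and the z axis of bay, either way round below 0.08 rad and x of anode in the frame of bay between -0.008 and 0.008 m and y of anode in the frame of bay between -0.008 and 0.008 m and z of anode in the frame of bay between 0.04 and 0.05 m and linear speed of anode below 0.02 m/s and distance of each of disc0, disc1, disc2, disc3 from where it was at the start of the episode below 0.015 m and distance of each of gauge, bolt_a, bolt_b from where it was at the start of the episode below 0.03 m); the robot touches nothing.
It fails at once if the block is dropped (moves faster than 0.6 m/s while not held by the fingers) (contact force between the fingers and anode below 0.05 N and linear speed of anode above 0.6 m/s).
It fails at once if a bronze disc is moved more than 15 mm (distance of any of disc0, disc1, disc2, disc3 from where it was at the start of the episode above 0.015 m).
It fails at once if the gauge or a bolt is moved more than 30 mm (distance of any of gauge, bolt_a, bolt_b from where it was at the start of the episode above 0.03 m).
It also fails if it takes over 72 s, if anything falls off the work surface, if the arm or the gripper's body presses on something with over 40 N, if the wrist force passes 120 N, or if a joint passes its speed limit or range.

## Working session

There is one attempt and no reset: what is moved stays moved. The work goes in short steps, Python scripts to look and compute and a tool call to move; the robot and the scene stay as the last step left them, time stands still between calls to the robot, and variables do not carry over. Pictures are saved under pics/ and viewed, at most 10 in all, crops included, and the job is handed in when it is done.

Besides the shell and the picture viewer there is one more tool, called after "Request:" in YAML: its name, and indented under it one key for each argument. move_arm: Moves the arm, as the interface text tells. Its arguments: {"type":"object","properties":{"jaw":{"type":"array","items":{"type":"number"}},"dp":{"type":"array","items":{"type":"array","items":{"type":"number"}}},"turn":{"type":"array","items":{"type":"array","items":{"type":"number"}}},"force":{"type":"number"}},"required":["jaw","dp","turn"]}

```bash
mkdir -p pics; ls; cat > h.py <<'E'
import numpy as np, cv2
from rig import observe, cams, ticket
def K(name):
    c=cams.calibration(name); f=200/np.tan(np.radians(c["vertical_fov"])/2); return c,f
def pose(s):
    T=np.eye(4);T[:3,:3]=np.array(s["tool_rot"]).reshape(3,3);T[:3,3]=s["position"];return T
def cam2world(name,s=None):
    c,f=K(name)
    if "view" in c: return np.linalg.inv(np.array(c["view"]))
    return pose(s)@np.array(c["tool_from_camera"])
def cloud(name,depth,s=None):
    c,f=K(name); v,u=np.mgrid[0:400,0:640]
    P=np.stack([(u-c["cx"])/f*depth,-(v-c["cy"])/f*depth,-depth,np.ones_like(depth)],-1)
    W=P@cam2world(name,s).T; W=W[...,:3]; W[depth<=0]=np.nan; return W
def grab(name):
    s=observe(); im,d=cams.get_image(name); return im,d,cloud(name,d,s),s
def save(im,fn): cv2.imwrite(fn,cv2.cvtColor(np.ascontiguousarray(im),cv2.COLOR_RGB2BGR))
E
python3 - <<'E'
from h import *
for n in ["top","side"]:
    c=cams.calibration(n);print({k:(np.round(v,3).tolist() if not isinstance(v,str) else v) for k,v in c.items()})
    im,d,W,s=grab(n); save(im,f"pics/{n}0.png"); np.savez(f"{n}0.npz",im=im,d=d,W=W)
    for q in ["anode","mould","mat","rack","bay"]:
        r=cams.mark_of(n,q)
        for x in r[:4]:
            u,v=x["location"][0]*640,x["location"][1]*400
            iu,iv=int(min(639,max(0,u))),int(min(399,max(0,v)))
            print(n,q,round(x["p"],2),round(u),round(v),W[iv,iu].round(3))
print(cams.calibration("wrist"))
print(s)
E
```

```text
pics
{'vertical_fov': 55.505, 'cx': 322.927, 'cy': 202.203, 'view': [[0.005, -1.0, 0.029, -0.089], [0.984, 0.01, 0.176, -0.47], [-0.176, 0.028, 0.984, -1.029], [0.0, 0.0, 0.0, 1.0]]}
top anode 0.92 428 225 [ 0.413 -0.386  0.028]
top anode 0.58 372 206 [ 0.464 -0.225  0.038]
top mould 0.95 370 205 [ 0.467 -0.217  0.039]
top mould 0.92 447 289 [ 0.231 -0.437  0.012]
top mould 0.82 402 135 [ 0.688 -0.324  0.011]
top mould 0.36 284 130 [0.677 0.027 0.066]
top bay 0.98 330 137 [ 0.677 -0.107  0.005]
{'vertical_fov': 47.146, 'cx': 324.356, 'cy': 198.645, 'view': [[-0.971, -0.237, 0.005, 0.427], [0.146, -0.581, 0.8, -0.159], [-0.187, 0.778, 0.6, -1.036], [0.0, 0.0, 0.0, 1.0]]}
side anode 0.88 364 153 [ 0.406 -0.367  0.029]
side anode 0.76 395 179 [ 0.299 -0.247  0.032]
side anode 0.67 333 176 [ 0.466 -0.211  0.038]
side mould 0.95 266 158 [ 0.679 -0.261  0.034]
side mould 0.9 336 187 [ 0.45  -0.176  0.031]
side rack 0.9 233 214 [0.66  0.032 0.055]
side bay 0.85 249 195 [ 0.665 -0.084  0.028]
{'vertical_fov': 69.2421334713304, 'cx': 317.4783128080272, 'cy': 198.41521696383478, 'tool_from_cam
[... 456 characters left out ...]
602662e+01, -1.23383581e+01]), 'qvel': array([ 0.00403981, -0.11931635, -0.12181585, -0.01666484, -0.10164027,
        0.0856234 ]), 'joint_efforts': array([-2.29923266e-03, -4.47896719e+01, -2.31140095e+01, -2.04608941e-04,
        2.21629438e-03, -6.34584558e-05]), 'position': array([ 0.20285834, -0.51111805,  0.23114321]), 'tool_rot': array([[ 9.29460595e-01,  3.68921392e-01, -9.84374289e-05],
       [ 3.68921397e-01, -9.29460488e-01,  4.52311659e-04],
       [ 7.53737460e-05, -4.56721537e-04, -9.99999893e-01]]), 'ft_force': array([-0.47925073, -0.43695962, -0.24983929]), 'wrist_torque': array([ 0.03168173,  0.07326046, -0.02051341]), 'gripper_force': 0.0, 'grip_width': 0.085358953668257}
```

```bash
python3 - <<'E'
import cv2
a=cv2.imread("pics/top0.png")[90:330,200:520]; cv2.imwrite("pics/top0c.png",cv2.resize(a,None,fx=2.5,fy=2.5,interpolation=cv2.INTER_CUBIC))
E
```

```text
(no output)
```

View pics/top0c.png

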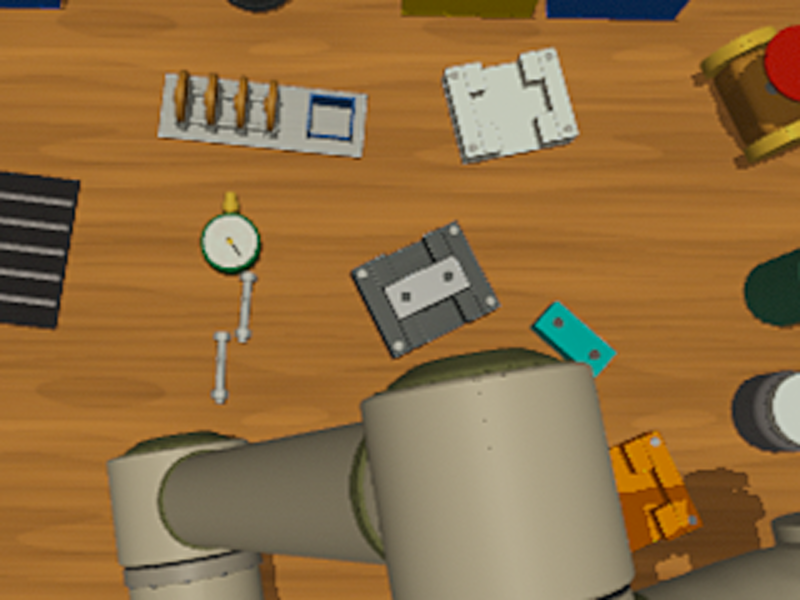

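View pics/side0.png

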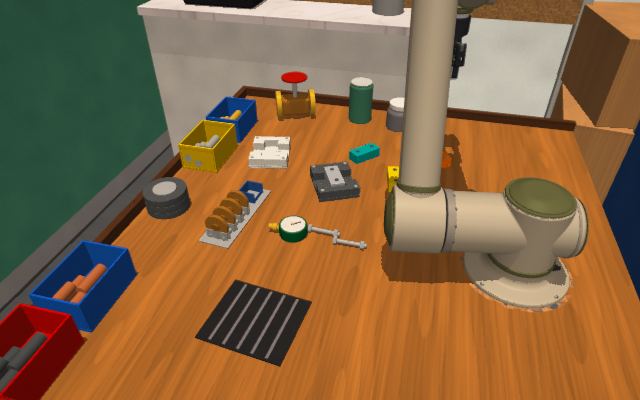

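The grey block in the dark mould is at top-view pixel (370,205) and side (333,176), and fits the description. The turquoise block (428,225), the yellow one (side 395,179), and the white (402,135) and orange (447,289) moulds are look-alikes. The enlarged crop confirms it. The mat is at side (255,320), the bay at top (330,137), and the gauge and bolts lie between mould and mat.

```bash
python3 - <<'E'
from h import *
t=np.load("top0.npz"); W=t["W"]; im=t["im"].astype(int)
s_=np.load("side0.npz"); S=s_["W"]; si=s_["im"].astype(int)
def rect(P):
    r=cv2.minAreaRect((P[:,:2]*1000).astype(np.float32)); return np.round(r[0],1),np.round(r[1],1),round(r[2],1),len(P)
for nm,w,i in [("top",W,im),("side",S,si)]:
    near=np.hypot(w[...,0]-.466,w[...,1]+.22)<.1
    light=(i.min(-1)>110)&(i.max(-1)-i.min(-1)<25)
    m=near&light; m=cv2.morphologyEx(m.astype(np.uint8),cv2.MORPH_OPEN,np.ones((3,3)))>0
    P=w[m]; print(nm,"anode",rect(P),np.nanmedian(P[:,2]))
    hsv=cv2.cvtColor(i.astype(np.uint8),cv2.COLOR_RGB2HSV)
    m=(hsv[...,0]>100)&(hsv[...,0]<130)&(hsv[...,1]>120)&(np.hypot(w[...,0]-.68,w[...,1]+.1)<.06)
    P=w[m];print("bay",rect(P),P.min(0),P.max(0))
    m=(i.max(-1)<70)&(w[...,2]<.012)&(w[...,1]>.03)&(w[...,0]>.3)&(w[...,0]<.65)&(w[...,1]<.4); m=cv2.morphologyEx(m.astype(np.uint8),cv2.MORPH_CLOSE,np.ones((7,7)));m=cv2.morphologyEx(m,cv2.MORPH_OPEN,np.ones((5,5)))>0
    P=w[m];print("mat",rect(P), np.nanmedian(P[:,2]))
    m=light&(np.abs(w[...,0]-.68)<.07)&(w[...,1]>-.18)&(w[...,1]<.18)&(w[...,2]<.03)
    m=cv2.morphologyEx(m.astype(np.uint8),cv2.MORPH_OPEN,np.ones((3,3)))>0
    P=w[m];print("rack",rect(P),np.nanmedian(P[:,2]))
    n=np.hypot(w[...,0]-.466,w[...,1]+.22)<.15
    print("table z",np.nanmedian(w[n&(w[...,2]<.012)][:,2]))
E
```

```text
top anode (array([ 466.8, -220.6]), array([100.1, 129.1]), 26.2, 448) 0.03808659030301442
bay (array([ 672.2, -112.7]), array([53. , 45.4]), 85.1, 89) [ 6.47630764e-01 -1.40747641e-01 -6.18074680e-04] [ 0.69527151 -0.08580094  0.03949633]
mat (array([nan, nan]), array([0., 0.]), 0.0, 3233) 0.0041833438444549564
rack (array([679.7, -31.4]), array([242.8,  79.9]), 84.8, 1189) 0.004487223033310395
table z 0.000628414337124239
side anode (array([ 467.8, -222.7]), array([ 39.6, 104.9]), 26.1, 260) 0.03898285998833534
bay (array([ 671.6, -110.5]), array([61.2, 45.6]), 86.7, 252) [ 0.64781567 -0.14135264  0.00482874] [ 0.69452332 -0.07955449  0.03848521]
mat (array([513.6, 274.8]), array([158. , 179.6]), 82.7, 5818) 0.005410795038632843
rack (array([669.9, -28.1]), array([238. ,  75.6]), 80.3, 307) 0.005262143173623057
table z 0.0014709403622808481
```

Request:
move_arm:
  jaw: [8.5,8.5,8.5,8.5,8.5,8.5,8.5,8.5,8.5,8.5,8.5,8.5]
  dp:
    - [0,0,0]
    - [0,0,0]
    - [0,0,0]
    - [0,0,0]
    - [0,0,0]
    - [0,0,0]
    - [0,0,0]
    - [0,0,0]
    - [0,0,0]
    - [0,0,0]
    - [0,0,0]
    - [0,0,0]
  turn:
    - [0,0,0.1245]
    - [0,0,0.1245]
    - [0,0,0.1245]
    - [0,0,0.1245]
    - [0,0,0.1245]
    - [0,0,0.1245]
    - [0,0,0.1245]
    - [0,0,0.1245]
    - [0,0,0.1245]
    - [0,0,0.1245]
    - [0,0,0.1245]
    - [0,0,0.1245]

```text
time_s: 1.6
position: [0.2029, -0.5112, 0.2313]
tool_rot: [[0.434, -0.901, -0.0], [-0.901, -0.434, -0.0], [0.0, 0.0, -1.0]]
ft_force: [0.0, 0.7, -0.4]
grip_width: 0.0849
gripper_force: 0.0
```

Request:
move_arm:
  jaw: [8.5,8.5,8.5,8.5,8.5,8.5,8.5,8.5,8.5,8.5,8.5,8.5]
  dp:
    - [-1.2,-3.04,0.5]
    - [-1.2,-3.04,0.5]
    - [-1.2,-3.04,0.5]
    - [-1.2,-3.04,0.5]
    - [-1.2,-3.04,0.5]
    - [-1.2,-3.04,0.5]
    - [-1.2,-3.04,0.5]
    - [-1.2,-3.04,0.5]
    - [-1.2,-3.04,0.5]
    - [-1.2,-3.04,0.5]
    - [-1.2,-3.04,0.5]
    - [-1.2,-3.04,0.5]
  turn:
    - [0,0,0]
    - [0,0,0]
    - [0,0,0]
    - [0,0,0]
    - [0,0,0]
    - [0,0,0]
    - [0,0,0]
    - [0,0,0]
    - [0,0,0]
    - [0,0,0]
    - [0,0,0]
    - [0,0,0]

```text
time_s: 2.6
position: [0.4683, -0.2203, 0.1712]
tool_rot: [[0.439, -0.898, 0.0], [-0.898, -0.439, -0.0], [0.0, -0.0, -1.0]]
ft_force: [0.2, -1.0, 0.5]
grip_width: 0.0851
gripper_force: 0.0
```

```bash
cat > look.py <<'E'
from h import *
im,d,w,s=grab("wrist"); save(im,"pics/w1.png"); np.savez("w1.npz",im=im,d=d,W=w)
i=im.astype(int); hsv=cv2.cvtColor(im,cv2.COLOR_RGB2HSV)
m=(hsv[...,1]<60)&(w[...,2]>.030)&(w[...,2]<.046)&(i.min(-1)>100)&(np.hypot(w[...,0]-.467,w[...,1]+.22)<.07)
m=cv2.morphologyEx(m.astype(np.uint8),cv2.MORPH_OPEN,np.ones((5,5)))
n,l,st,_=cv2.connectedComponentsWithStats(m); k=1+np.argmax(st[1:,4]); P=w[l==k]
print(cv2.minAreaRect((P[:,:2]*1000).astype(np.float32)),len(P),np.median(P[:,2]))
print(s["q"].round(2),s["time_s"])
im,d,w,s=grab("top"); np.savez("top1.npz",im=im,d=d,W=w); save(im,"pics/top1.png")
E
python3 look.py
```

```text
((441.4693603515625, -197.4617919921875), (13.382463455200195, 24.482927322387695), 26.13966178894043) 235 0.03735046069318865
[-38.31  21.66  85.24  -0.    73.08 115.64] 2.6
```

View pics/w1.png

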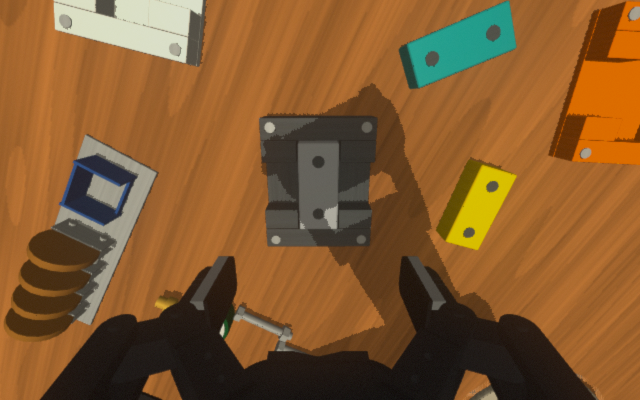

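The wrist view shows the grey block in the dark mould at about columns 298–340, rows 140–228, partly in shadow, so I will measure it with a lower brightness threshold.

```bash
python3 - <<'E'
from h import *
t=np.load("w1.npz"); w=t["W"]; d=t["d"]
m=np.zeros((400,640),np.uint8); m[125:240,285:355]=1
m=m*((w[...,2]>.0345)&(w[...,2]<.043)).astype(np.uint8)
m=cv2.morphologyEx(m,cv2.MORPH_OPEN,np.ones((5,5)))
n,l,st,_=cv2.connectedComponentsWithStats(m); k=1+np.argmax(st[1:,4]); P=w[l==k]
print(st[k],cv2.minAreaRect((P[:,:2]*1000).astype(np.float32)),np.median(P[:,2]))
t=np.load("w1.npz")["W"]; print("table",np.nanmedian(t[300:340,330:380].reshape(-1,3),axis=0))
E
```

```text
[ 298  143   41   86 3408] ((467.18511962890625, -220.56802368164062), (39.920989990234375, 89.04405975341797), 26.25998306274414) 0.03739001867599731
table [ 0.33694    -0.06620363 -0.00046232]
```

Request:
move_arm:
  jaw: [8.5,8.5,8.5,8.5,8.5,8.5,8.5,8.5,8.5,8.5,8.5,8.5]
  dp:
    - [0,0.1,1.5]
    - [0,0,1.8]
    - [0,0,1.8]
    - [0,0,1.8]
    - [0,0,1.7]
    - [0,0,1.7]
    - [0,0,1.5]
    - [0,0,1.3]
    - [0,0,1.0]
    - [0,0,0.8]
    - [0,0,0.5]
    - [0,0,0.2]
  turn:
    - [0,0,0]
    - [0,0,0]
    - [0,0,0]
    - [0,0,0]
    - [0,0,0]
    - [0,0,0]
    - [0,0,0]
    - [0,0,0]
    - [0,0,0]
    - [0,0,0]
    - [0,0,0]
    - [0,0,0]

```text
time_s: 3.7
position: [0.4663, -0.2222, 0.0149]
tool_rot: [[0.439, -0.899, -0.0], [-0.899, -0.439, 0.0], [-0.0, 0.0, -1.0]]
ft_force: [-0.3, 0.0, 0.2]
grip_width: 0.0847
gripper_force: 0.0
```

Request:
move_arm:
  jaw: [3.5,3.5,3.5,3.5,3.5,3.5,3.5,3.5,3.5,3.5,3.5,3.5]
  dp:
    - [0,0,0]
    - [0,0,0]
    - [0,0,0]
    - [0,0,0]
    - [0,0,0]
    - [0,0,0]
    - [0,0,0]
    - [0,0,0]
    - [0,0,0]
    - [0,0,0]
    - [0,0,0]
    - [0,0,0]
  turn:
    - [0,0,0]
    - [0,0,0]
    - [0,0,0]
    - [0,0,0]
    - [0,0,0]
    - [0,0,0]
    - [0,0,0]
    - [0,0,0]
    - [0,0,0]
    - [0,0,0]
    - [0,0,0]
    - [0,0,0]
  force: 80

```text
time_s: 4.7
position: [0.4672, -0.2222, 0.0163]
tool_rot: [[0.439, -0.898, 0.002], [-0.898, -0.439, -0.001], [0.002, -0.001, -1.0]]
ft_force: [0.5, 1.3, 6.2]
grip_width: 0.0386
gripper_force: 82.5
```

Request:
move_arm:
  jaw: [3.5,3.5,3.5,3.5,3.5,3.5,3.5,3.5,3.5,3.5,3.5,3.5]
  dp:
    - [0,0,-0.3]
    - [0,0,-0.6]
    - [0,0,-0.8]
    - [0,0,-1]
    - [0,0,-1.3]
    - [0,0,-1.5]
    - [0,0,-1.5]
    - [0,0,-1.5]
    - [0,0,-1.5]
    - [0,0,-1.5]
    - [0,0,-1.0]
    - [0,0,-0.5]
  turn:
    - [0,0,0]
    - [0,0,0]
    - [0,0,0]
    - [0,0,0]
    - [0,0,0]
    - [0,0,0]
    - [0,0,0]
    - [0,0,0]
    - [0,0,0]
    - [0,0,0]
    - [0,0,0]
    - [0,0,0]

```text
time_s: 5.7
position: [0.4662, -0.2219, 0.146]
tool_rot: [[0.439, -0.898, -0.0], [-0.898, -0.439, 0.0], [-0.0, 0.0, -1.0]]
ft_force: [1.0, -0.6, -7.3]
grip_width: 0.0383
gripper_force: 82.3
```

```bash
python3 - <<'E'
from h import *
s=observe(); print(s["q"].round(2),s["position"],s["ft_force"],s["grip_width"])
im,d,w,s=grab("wrist"); save(im,"pics/w2.png")
t=np.load("top1.npz"); i=t["im"].astype(int); W=t["W"]
# mat from side, rack refined from top1
m=(np.abs(W[...,0]-.68)<.07)&(W[...,1]>-.18)&(W[...,1]<.13)&(W[...,2]>.002)&(i.min(-1)>90)&(i.max(-1)-i.min(-1)<30)
m=cv2.morphologyEx(m.astype(np.uint8),cv2.MORPH_OPEN,np.ones((3,3)))>0
print(m.sum(),cv2.minAreaRect((W[m][:,:2]*1000).astype(np.float32)))
E
```

```text
[-3.8610e+01  2.3150e+01  8.7570e+01 -1.0000e-02  6.9290e+01  1.1535e+02] [ 0.46618125 -0.22191711  0.14599652] [ 1.00843313 -0.57398734 -7.28494945] 0.03828432447946672
683 ((679.1593017578125, -30.4173583984375), (241.9532928466797, 79.36524963378906), 84.4056625366211)
```

View pics/w2.png

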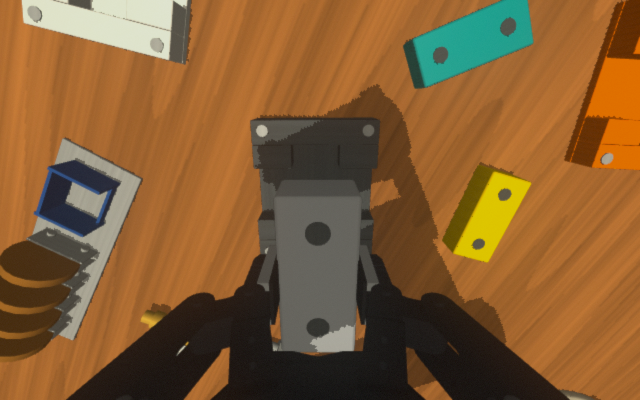

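The block is held: it fills columns 275–360, rows 180–350, above the empty mould. The wrist reads about 7.3 N, which matches 0.7 kg. Next is the mat.

Request:
move_arm:
  jaw: [3.5,3.5,3.5,3.5,3.5,3.5,3.5,3.5,3.5,3.5,3.5,3.5]
  dp:
    - [0,0,0]
    - [0,0,0]
    - [0,0,0]
    - [0,0,0]
    - [0,0,0]
    - [0,0,0]
    - [0,0,0]
    - [0,0,0]
    - [0,0,0]
    - [0,0,0]
    - [0,0,0]
    - [0,0,0]
  turn:
    - [0,0,-0.117]
    - [0,0,-0.117]
    - [0,0,-0.117]
    - [0,0,-0.117]
    - [0,0,-0.117]
    - [0,0,-0.117]
    - [0,0,-0.117]
    - [0,0,-0.117]
    - [0,0,-0.117]
    - [0,0,-0.117]
    - [0,0,-0.117]
    - [0,0,-0.117]

```text
time_s: 6.75
position: [0.4658, -0.2216, 0.144]
tool_rot: [[0.957, 0.289, -0.002], [0.289, -0.957, 0.002], [-0.002, -0.002, -1.0]]
ft_force: [-0.7, 0.5, -7.5]
grip_width: 0.0385
gripper_force: 82.0
```

Request:
move_arm:
  jaw: [3.5,3.5,3.5,3.5,3.5,3.5,3.5,3.5,3.5,3.5,3.5,3.5]
  dp:
    - [0.8,-2,0]
    - [1.3,-3.3,0]
    - [1.3,-3.3,0]
    - [1.3,-3.3,0]
    - [1.3,-3.3,0]
    - [1.3,-3.3,0]
    - [1.3,-3.3,0]
    - [1.3,-3.3,0]
    - [1.3,-3.3,0]
    - [1.3,-3.3,0]
    - [1.3,-3.3,0]
    - [1.3,-3.3,0]
  turn:
    - [0,0,0]
    - [0,0,0]
    - [0,0,0]
    - [0,0,0]
    - [0,0,0]
    - [0,0,0]
    - [0,0,0]
    - [0,0,0]
    - [0,0,0]
    - [0,0,0]
    - [0,0,0]
    - [0,0,0]

```text
time_s: 7.75
position: [0.5016, 0.1897, 0.1441]
tool_rot: [[0.959, 0.284, -0.003], [0.284, -0.959, -0.001], [-0.003, -0.0, -1.0]]
ft_force: [0.3, -0.7, -8.0]
grip_width: 0.0387
gripper_force: 82.6
```

Request:
move_arm:
  jaw: [3.5,3.5,3.5,3.5,3.5,3.5,3.5,3.5]
  dp:
    - [1.3,-3.3,0]
    - [1.1,-3,0.5]
    - [0.6,-1.7,1.0]
    - [0,0,1.5]
    - [0,0,1.5]
    - [0,0,1.5]
    - [0,0,1.0]
    - [0,0,0.5]
  turn:
    - [0,0,0]
    - [0,0,0]
    - [0,0,0]
    - [0,0,0]
    - [0,0,0]
    - [0,0,0]
    - [0,0,0]
    - [0,0,0]

```text
time_s: 8.42
position: [0.5075, 0.2728, 0.068]
tool_rot: [[0.959, 0.284, -0.004], [0.284, -0.959, -0.001], [-0.004, 0.0, -1.0]]
ft_force: [-0.0, -0.6, -7.5]
grip_width: 0.0383
gripper_force: 82.7
```

```bash
python3 - <<'E'
from h import *
im,d,w,s=grab("side")
i=im.astype(int); np.savez("side1.npz",im=im,d=d,W=w)
m=(w[...,2]<.008)&(w[...,2]>.0022)&(w[...,1]>.1)
s=observe(); print(s["q"].round(2),s["position"],s["tool_rot"].round(3).tolist())
save(im[150:400,150:470],"pics/s1.png")
E
```

```text
[16.49 33.84 83.08 -0.   63.31 90.01] [0.5076465  0.27282123 0.06803791] [[0.959, 0.284, -0.004], [0.284, -0.959, -0.001], [-0.004, 0.0, -1.0]]
```

View pics/s1.png

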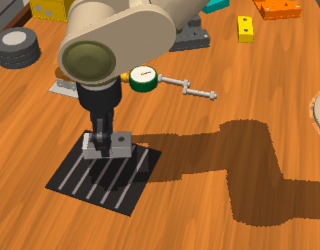

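The block hangs over the mat at crop (105,145), clear of the gauge and bolts.

Request:
move_arm:
  jaw: [3.5,3.5,3.5,3.5,3.5,3.5,3.5,3.5,3.5]
  dp:
    - [0,0,1.2]
    - [0,0,1.2]
    - [0,0,1]
    - [0,0,0.8]
    - [0,0,0.5]
    - [0,0,0.3]
    - [0,0,0.2]
    - [0,0,0.2]
    - [0,0,0.1]
  turn:
    - [0,0,0]
    - [0,0,0]
    - [0,0,0]
    - [0,0,0]
    - [0,0,0]
    - [0,0,0]
    - [0,0,0]
    - [0,0,0]
    - [0,0,0]

```text
time_s: 9.22
position: [0.5088, 0.2733, 0.0155]
tool_rot: [[0.959, 0.284, 0.001], [0.284, -0.959, 0.0], [0.001, 0.0, -1.0]]
ft_force: [-0.5, -0.4, -8.4]
grip_width: 0.0387
gripper_force: 82.9
```

Request:
move_arm:
  jaw: [3.5,3.5,3.5,3.5,3.5]
  dp:
    - [0,0,0]
    - [0,0,0.1]
    - [0,0,0.1]
    - [0,0,0]
    - [0,0,0]
  turn:
    - [0,0,0]
    - [0,0,0]
    - [0,0,0]
    - [0,0,0]
    - [0,0,0]

```text
time_s: 9.63
position: [0.5087, 0.2733, 0.0134]
tool_rot: [[0.959, 0.284, 0.0], [0.284, -0.959, 0.0], [0.0, 0.0, -1.0]]
ft_force: [-0.7, 0.1, -8.1]
grip_width: 0.0381
gripper_force: 82.9
```

Request:
move_arm:
  jaw: [3.5,3.5,3.5,3.5]
  dp:
    - [0,0,0.1]
    - [0,0,0.1]
    - [0,0,0]
    - [0,0,0]
  turn:
    - [0,0,0]
    - [0,0,0]
    - [0,0,0]
    - [0,0,0]

```text
time_s: 9.97
position: [0.5088, 0.2733, 0.0123]
tool_rot: [[0.959, 0.284, 0.001], [0.284, -0.959, 0.0], [0.001, 0.0, -1.0]]
ft_force: [-4.7, -3.0, 6.3]
grip_width: 0.0384
gripper_force: 84.4
```

Request:
move_arm:
  jaw: [8.5,8.5,8.5,8.5,8.5,8.5,8.5,8.5,8.5]
  dp:
    - [0,0,0]
    - [0,0,0]
    - [0,0,0]
    - [0,0,0]
    - [0,0,0]
    - [0,0,0]
    - [0,0,0]
    - [0,0,0]
    - [0,0,0]
  turn:
    - [0,0,0]
    - [0,0,0]
    - [0,0,0]
    - [0,0,0]
    - [0,0,0]
    - [0,0,0]
    - [0,0,0]
    - [0,0,0]
    - [0,0,0]

```text
time_s: 10.72
position: [0.5086, 0.2733, 0.0113]
tool_rot: [[0.959, 0.284, -0.0], [0.284, -0.959, 0.0], [0.0, -0.0, -1.0]]
ft_force: [0.4, -0.2, 0.0]
grip_width: 0.085
gripper_force: 0.0
```

Request:
move_arm:
  jaw: [8.5,8.5,8.5,8.5,8.5,8.5,8.5,8.5]
  dp:
    - [0,0,-1]
    - [0,0,-2]
    - [-0.5,0,-2]
    - [-0.5,0,-2]
    - [-0.5,0,-2]
    - [0,0,-2]
    - [0,0,-2]
    - [0,0,-1]
  turn:
    - [0,0,0]
    - [0,0,0]
    - [0,0,0]
    - [0,0,0]
    - [0,0,0]
    - [0,0,0]
    - [0,0,0]
    - [0,0,0]

```text
time_s: 11.38
position: [0.4948, 0.2692, 0.1545]
tool_rot: [[0.959, 0.284, 0.004], [0.284, -0.959, 0.001], [0.004, -0.0, -1.0]]
ft_force: [-0.2, -0.6, 0.6]
grip_width: 0.0851
gripper_force: 0.0
```

```bash
python3 - <<'E'
from h import *
im,d,w,s=grab("wrist"); save(im,"pics/w3.png"); np.savez("w3.npz",im=im,d=d,W=w)
m=((w[...,2]>.030)&(w[...,2]<.040)&(np.hypot(w[...,0]-.509,w[...,1]-.273)<.07)).astype(np.uint8)
m=cv2.morphologyEx(m,cv2.MORPH_OPEN,np.ones((5,5)))
n,l,st,_=cv2.connectedComponentsWithStats(m); k=1+np.argmax(st[1:,4]); P=w[l==k]
print(st[k],cv2.minAreaRect((P[:,:2]*1000).astype(np.float32)),np.median(P[:,2]))
print(s["position"],s["q"].round(2),s["tool_rot"].round(3).tolist(),s["ft_force"])
# kinematic fit: h,L1,L2(+offset a),d from logged poses
from scipy.optimize import least_squares
D=[([21.818,74.348,83.86],.5511,.2311,.2029,-.5112),([21.66,85.24,73.08],0,.1712,.4683,-.2203),([23.15,87.57,69.29],0,.146,.4662,-.2219),([33.84,83.08,63.31],0,.068,.5076,.2728),(s["q"][[1,2,4]],0,s["position"][2],*s["position"][:2])]
def fk(p,q):
    a=np.radians(q[0]);b=a+np.radians(q[1]);c=b+np.radians(q[2]);x0,h,L1,L2,e,dd=p
    return x0+L1*np.sin(a)+L2*np.sin(b)+e*np.cos(b)+dd*np.sin(c), h+L1*np.cos(a)+L2*np.cos(b)-e*np.sin(b)+dd*np.cos(c)
def res(p):
    r=[]
    for q,_,z,x,y in D:
        f=fk(p,q); r+=[f[0]-np.sqrt(x*x+y*y-.117**2),f[1]-z]
    return np.r_[r,1e-3*(p-np.array([0,.25,.4,.4,0,.25]))]
f=least_squares(res,[0,.25,.4,.4,0,.25]);print(f.x.round(3),f.fun[:10].round(4))
E
```

```text
[ 296  130   44   93 3909] ((506.8001708984375, 272.7989501953125), (89.7485580444336, 40.084415435791016), 16.631418228149414) 0.033311163524447074
[0.49482878 0.26924551 0.15452753] [16.51 26.8  79.53  0.   73.44 90.01] [[0.959, 0.284, 0.004], [0.284, -0.959, 0.001], [0.004, -0.0, -1.0]] [-0.2234421  -0.57638955  0.63621038]
[0.    0.133 0.537 0.351 0.103 0.26 ] [-0.  0.  0.  0. -0. -0. -0.  0.  0. -0.]
```

View pics/w3.png

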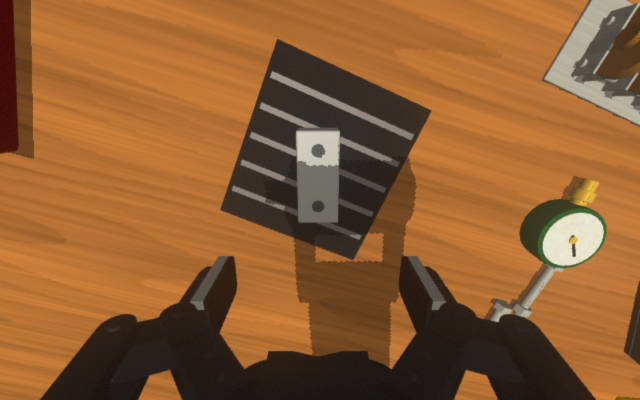

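The block lies flat in the middle of the mat (columns 296–340, rows 130–223), yaw 16.6°, centre (0.507, 0.273). The plan is to turn the wrist half way round, tilt the tool 60° outward, grip the outer end, and then pitch the block upright.

Request:
move_arm:
  jaw: [8.5,8.5,8.5,8.5,8.5,8.5,8.5,8.5,8.5,8.5,8.5,8.5]
  dp:
    - [0,0,0]
    - [0,0,0]
    - [0,0,0]
    - [0,0,0]
    - [0,0,0]
    - [0,0,0]
    - [0,0,0]
    - [0,0,0]
    - [0,0,0]
    - [0,0,0]
    - [0,0,0]
    - [0,0,0]
  turn:
    - [0,0,-0.121]
    - [0,0,-0.121]
    - [0,0,-0.121]
    - [0,0,-0.121]
    - [0,0,-0.121]
    - [0,0,-0.121]
    - [0,0,-0.121]
    - [0,0,-0.121]
    - [0,0,-0.121]
    - [0,0,-0.121]
    - [0,0,-0.121]
    - [0,0,-0.121]

```text
time_s: 12.43
position: [0.494, 0.2689, 0.1505]
tool_rot: [[-0.174, 0.985, -0.001], [0.985, 0.174, -0.0], [-0.0, -0.001, -1.0]]
ft_force: [-0.4, -0.6, -0.1]
grip_width: 0.0849
gripper_force: 0.0
```

Request:
move_arm:
  jaw: [8.5,8.5,8.5,8.5,8.5,8.5,8.5,8.5,8.5,8.5,8.5,8.5]
  dp:
    - [0,0,0]
    - [0,0,0]
    - [0,0,0]
    - [0,0,0]
    - [0,0,0]
    - [0,0,0]
    - [0,0,0]
    - [0,0,0]
    - [0,0,0]
    - [0,0,0]
    - [0,0,0]
    - [0,0,0]
  turn:
    - [0,0,-0.121]
    - [0,0,-0.121]
    - [0,0,-0.121]
    - [0,0,-0.121]
    - [0,0,-0.121]
    - [0,0,-0.121]
    - [0,0,-0.121]
    - [0,0,-0.121]
    - [0,0,-0.121]
    - [0,0,-0.121]
    - [0,0,-0.121]
    - [0,0,-0.121]

```text
time_s: 13.43
position: [0.4939, 0.2689, 0.1505]
tool_rot: [[-0.998, -0.056, -0.001], [-0.056, 0.998, -0.0], [0.001, -0.0, -1.0]]
ft_force: [0.1, 0.4, -0.1]
grip_width: 0.0853
gripper_force: 0.0
```

Request:
move_arm:
  jaw: [8.5,8.5,8.5,8.5,8.5,8.5,8.5,8.5,8.5,8.5,8.5,8.5]
  dp:
    - [-2,0,0]
    - [-2,0,0]
    - [0,0,0]
    - [0,0,0]
    - [0,0,0]
    - [0,0,0]
    - [0,0,0]
    - [0,0,0]
    - [0,0,0]
    - [0,0,0]
    - [0,0,0]
    - [0,0,0]
  turn:
    - [0,0,-0.119]
    - [0,0,-0.119]
    - [0,0.1047,0]
    - [0,0.1047,0]
    - [0,0.1047,0]
    - [0,0.1047,0]
    - [0,0.1047,0]
    - [0,0.1047,0]
    - [0,0.1047,0]
    - [0,0.1047,0]
    - [0,0.1047,0]
    - [0,0.1047,0]

```text
time_s: 14.43
position: [0.5341, 0.2733, 0.1505]
tool_rot: [[-0.475, -0.284, -0.833], [-0.141, 0.959, -0.247], [0.869, 0.0, -0.495]]
ft_force: [0.4, -0.1, 0.2]
grip_width: 0.085
gripper_force: 0.0
```

```bash
python3 - <<'E'
from h import *
s=observe(); T=pose(s); np.set_printoptions(suppress=True,precision=4)
print(T,s["q"])
y=np.radians(16.63); c=np.array([.5068,.2728,0]); r=np.array([np.cos(y),np.sin(y),0])
z=T[:3,2]; G=c+.030*r+[0,0,.027]; tcp=G+.019*z
print("delta to pre (8cm back), tool cm",100*T[:3,:3].T@(tcp-.08*z-T[:3,3]), "closing-axis yaw err deg",np.degrees(np.arcsin(T[:3,1]@r)))
E
```

```text
[[-0.4747 -0.2841 -0.8331  0.5341]
 [-0.1407  0.9588 -0.2468  0.2733]
 [ 0.8689  0.0001 -0.4951  0.1505]
 [ 0.      0.      0.      1.    ]] [ 16.0002  60.2923  32.2173  -0.8209 147.8123 -90.9473]
delta to pre (8cm back), tool cm [-10.9155   0.7294  -0.3045] closing-axis yaw err deg 0.12483869697002846
```

Request:
move_arm:
  jaw: [8.5,8.5,8.5,8.5,8.5,8.5]
  dp:
    - [-2,0.4,0]
    - [-2,0.33,-0.3]
    - [-2,0,0]
    - [-2,0,0]
    - [-2,0,0]
    - [-0.9,0,0]
  turn:
    - [0,0,0]
    - [0,0,0]
    - [0,0,0]
    - [0,0,0]
    - [0,0,0]
    - [0,0,0]

```text
time_s: 14.93
position: [0.5865, 0.2965, 0.0544]
tool_rot: [[-0.476, -0.284, -0.832], [-0.141, 0.959, -0.247], [0.868, 0.0, -0.496]]
ft_force: [0.3, -1.1, -0.5]
grip_width: 0.0847
gripper_force: 0.0
```

```bash
python3 - <<'E'
from h import *
im,d,w,s=grab("wrist"); save(im,"pics/w4.png"); T=pose(s); np.set_printoptions(suppress=True,precision=4)
print(T,s["q"],s["ft_force"])
m=((w[...,2]>.028)&(w[...,2]<.042)&(np.hypot(w[...,0]-.509,w[...,1]-.273)<.06)).astype(np.uint8)
P=w[m>0]; print(cv2.minAreaRect((P[:,:2]*1000).astype(np.float32)),np.median(P[:,2]))
y=np.radians(16.63); c=np.array([.5068,.2728,0]); r=np.array([np.cos(y),np.sin(y),0])
z=T[:3,2]; tcp=c+.030*r+[0,0,.027]+.019*z
print("delta tool cm",100*T[:3,:3].T@(tcp-T[:3,3]))
E
```

```text
[[-0.4757 -0.2841 -0.8325  0.5865]
 [-0.1409  0.9588 -0.2466  0.2965]
 [ 0.8682  0.     -0.4962  0.0544]
 [ 0.      0.      0.      1.    ]] [ 16.5117  74.221   14.3085   0.0169 151.7246 -89.981 ] [ 0.2672 -1.0642 -0.4677]
((507.236328125, 272.8684997558594), (91.04934692382812, 40.104652404785156), 16.61838150024414) 0.033190515352406386
delta tool cm [0.2573 0.0029 7.8786]
```

View pics/w4.png

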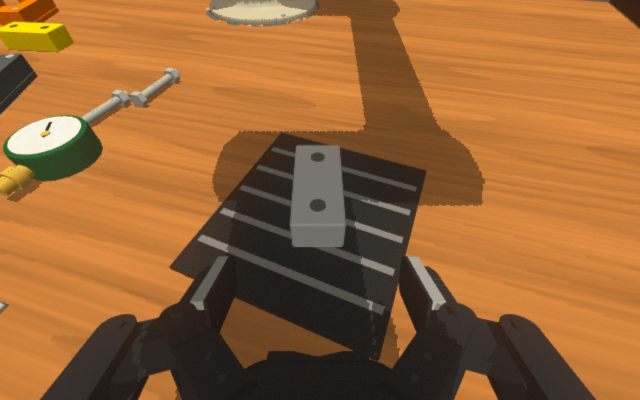

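The jaws straddle the block symmetrically: block at columns 291–345, jaws at about 215 and 420. Advancing along the tool axis.

Request:
move_arm:
  jaw: [8.5,8.5,8.5,8.5,8.5,8.5,8.5,8.5]
  dp:
    - [0.26,0,1]
    - [0,0,1.2]
    - [0,0,1.2]
    - [0,0,1.2]
    - [0,0,1.2]
    - [0,0,1.0]
    - [0,0,0.7]
    - [0,0,0.4]
  turn:
    - [0,0,0]
    - [0,0,0]
    - [0,0,0]
    - [0,0,0]
    - [0,0,0]
    - [0,0,0]
    - [0,0,0]
    - [0,0,0]

```text
time_s: 15.65
position: [0.5188, 0.2766, 0.0209]
tool_rot: [[-0.478, -0.284, -0.831], [-0.142, 0.959, -0.246], [0.867, 0.0, -0.499]]
ft_force: [0.2, 0.1, 0.0]
grip_width: 0.0852
gripper_force: 0.0
```

Request:
move_arm:
  jaw: [3.5,3.5,3.5,3.5,3.5,3.5,3.5,3.5,3.5,3.5,3.5,3.5]
  dp:
    - [0,0,0]
    - [0,0,0]
    - [0,0,0]
    - [0,0,0]
    - [0,0,0]
    - [0,0,0]
    - [0,0,0]
    - [0,0,0]
    - [0,0,0]
    - [0,0,0]
    - [0,0,0]
    - [0,0,0]
  turn:
    - [0,0,0]
    - [0,0,0]
    - [0,0,0]
    - [0,0,0]
    - [0,0,0]
    - [0,0,0]
    - [0,0,0]
    - [0,0,0]
    - [0,0,0]
    - [0,0,0]
    - [0,0,0]
    - [0,0,0]
  force: 120

```text
time_s: 16.65
position: [0.5203, 0.2768, 0.0215]
tool_rot: [[-0.481, -0.284, -0.83], [-0.142, 0.959, -0.246], [0.865, -0.0, -0.502]]
ft_force: [5.6, 1.1, 3.5]
grip_width: 0.0377
gripper_force: 120.5
```

```bash
python3 - <<'E'
from h import *
np.set_printoptions(suppress=True,precision=4)
im,d,w,s=grab("wrist"); T=pose(s)
m=((w[...,2]>.028)&(w[...,2]<.042)&(np.hypot(w[...,0]-.509,w[...,1]-.273)<.06)).astype(np.uint8)
m=cv2.morphologyEx(m,cv2.MORPH_OPEN,np.ones((5,5)));P=w[m>0]
print(T,s["q"],s["ft_force"],s["wrist_torque"],cv2.minAreaRect((P[:,:2]*1000).astype(np.float32)),np.median(P[:,2]))
E
```

```text
[[-0.4809 -0.284  -0.8295  0.5203]
 [-0.1424  0.9588 -0.2457  0.2768]
 [ 0.8651 -0.     -0.5015  0.0215]
 [ 0.      0.      0.      1.    ]] [ 16.5113  66.2346  39.8035   0.011  133.8607 -89.9854] [5.6194 1.1023 3.4905] [ 0.0404 -0.3798 -0.0158] ((510.7186279296875, 273.9696960449219), (97.22557830810547, 65.17001342773438), 16.400182723999023) 0.03332831288227747
```

Request:
move_arm:
  jaw: [3.5,3.5,3.5,3.5,3.5,3.5,3.5,3.5]
  dp:
    - [0.25,0,-0.15]
    - [0.5,0,-0.3]
    - [0.8,0,-0.45]
    - [0.8,0,-0.45]
    - [0.8,0,-0.45]
    - [0.8,0,-0.45]
    - [0.4,0,-0.2]
    - [0,0,0]
  turn:
    - [0,0,0]
    - [0,0,0]
    - [0,0,0]
    - [0,0,0]
    - [0,0,0]
    - [0,0,0]
    - [0,0,0]
    - [0,0,0]

```text
time_s: 17.37
position: [0.5196, 0.2768, 0.0726]
tool_rot: [[-0.482, -0.284, -0.829], [-0.143, 0.959, -0.246], [0.865, 0.0, -0.502]]
ft_force: [0.1, 0.7, -7.7]
grip_width: 0.0377
gripper_force: 120.6
```

```bash
cat > blk.py <<'E'
from h import *
np.set_printoptions(suppress=True,precision=4)
def face(W,T,lo=(-.06,-.018,-.06),hi=(.09,.018,.04)):
    # points in tool frame near block, fit plane of big face
    Q=(W.reshape(-1,3)-T[:3,3])@T[:3,:3]
    return Q
if __name__=="__main__":
    im,d,w,s=grab("wrist"); T=pose(s); np.savez("wb.npz",im=im,d=d,W=w,T=T); save(im,"pics/wb.png")
    Q=((w-T[:3,3])@T[:3,:3])
    m=(np.abs(Q[...,1])<.016)&(Q[...,0]>0)&(Q[...,0]<.09)&(Q[...,2]<.06)&(Q[...,2]>-.04)
    P=Q[m]; P=P[np.isfinite(P).all(1)]
    # RANSAC plane
    rng=np.random.default_rng(0);best=0
    for _ in range(300):
        a=P[rng.choice(len(P),3,False)]; n=np.cross(a[1]-a[0],a[2]-a[0]); 
        if np.linalg.norm(n)<1e-9: continue
        n/=np.linalg.norm(n); k=np.abs((P-a[0])@n)<.0012
        if k.sum()>best: best=k.sum();K_=k
    p=P[K_]; c=p.mean(0); n=np.linalg.svd(p-c,full_matrices=False)[2][2]; n*=-np.sign(n[2])
    l=np.cross([0,1,0],n); l/=np.linalg.norm(l); l*=np.sign(l[0]); t=(p-c)@l
    print("inl",best,len(P),"centroid",c,"n(tool)",n,"n(world)",T[:3,:3]@n,"long",l,"world",T[:3,:3]@l,"ext",np.percentile(t,[.5,99.5]))
    print("face angle in tool deg",np.degrees(np.arctan2(n[0],-n[2])),s["q"],s["position"],s["ft_force"],s["time_s"])
E
python3 blk.py
```

```text
inl 6308 6505 centroid [0.0166 0.     0.0054] n(tool) [ 0.8681  0.0011 -0.4964] n(world) [-0.007 -0.001  1.   ] long [ 0.4964 -0.      0.8681] world [-0.9587 -0.2843 -0.007 ] ext [-0.0337  0.045 ]
face angle in tool deg 60.238326967376864 [ 16.5249  62.8026  39.1818   0.0113 137.8554 -89.9876] [0.5196 0.2768 0.0726] [ 0.0559  0.7321 -7.6606] 17.3667
```

The block is held level with no slip: its face normal in the world is (−0.007, −0.001, 1). Next I raise it, pull in, and turn it upright.

Request:
move_arm:
  jaw: [3.5,3.5,3.5,3.5,3.5,3.5,3.5,3.5,3.5]
  dp:
    - [1.2,0,0]
    - [2,0,0]
    - [2.2,0,-0.1]
    - [2.2,0,-0.1]
    - [2.2,0,-0.1]
    - [2.2,0,-0.1]
    - [2.2,0,-0.1]
    - [1.8,0,-0.1]
    - [1,0,0]
  turn:
    - [0,0,0]
    - [0,0,0]
    - [0,0,0]
    - [0,0,0]
    - [0,0,0]
    - [0,0,0]
    - [0,0,0]
    - [0,0,0]
    - [0,0,0]

```text
time_s: 18.17
position: [0.4417, 0.2538, 0.2237]
tool_rot: [[-0.481, -0.284, -0.829], [-0.143, 0.959, -0.246], [0.865, 0.0, -0.502]]
ft_force: [0.2, -0.2, -7.5]
grip_width: 0.0383
gripper_force: 120.7
```

Request:
move_arm:
  jaw: [3.5,3.5,3.5,3.5,3.5,3.5,3.5,3.5,3.5,3.5,3.5,3.5]
  dp:
    - [0,0,0]
    - [0,0,0]
    - [0,0,0]
    - [0,0,0]
    - [0,0,0]
    - [0,0,0]
    - [0,0,0]
    - [0,0,0]
    - [0,0,0]
    - [0,0,0]
    - [0,0,0]
    - [0,0,0]
  turn:
    - [0,-0.05,0]
    - [0,-0.09,0]
    - [0,-0.1,0]
    - [0,-0.1,0]
    - [0,-0.1,0]
    - [0,-0.1,0]
    - [0,-0.1,0]
    - [0,-0.1,0]
    - [0,-0.1,0]
    - [0,-0.1,0]
    - [0,-0.1,0]
    - [0,-0.1,0]

```text
time_s: 19.17
position: [0.441, 0.2534, 0.221]
tool_rot: [[-0.955, -0.284, 0.09], [-0.283, 0.959, 0.027], [-0.094, 0.0, -0.996]]
ft_force: [-0.2, -0.9, -8.0]
grip_width: 0.0377
gripper_force: 121.0
```

```bash
python3 blk.py
```

```text
inl 6605 6792 centroid [ 0.017  -0.      0.0036] n(tool) [ 0.867  -0.0011 -0.4983] n(world) [-0.8719 -0.2597  0.4151] long [ 0.4983 -0.      0.867 ] world [-0.398  -0.118  -0.9098] ext [-0.0343  0.046 ]
face angle in tool deg 60.110941294020726 [ 16.5286  15.8671  85.3748  -0.0002  73.3928 -89.9851] [0.441  0.2534 0.221 ] [-0.1814 -0.9131 -7.9671] 19.1667
```

```bash
cat > bay.py <<'E'
from h import *
np.set_printoptions(suppress=True,precision=4)
def run(nm):
    im,d,w,s=grab(nm); i=im.astype(int); np.savez("bay_"+nm+".npz",im=im,d=d,W=w); save(im,f"pics/bay_{nm}.png")
    m=(np.abs(w[...,0]-.68)<.075)&(w[...,1]>-.19)&(w[...,1]<.13)&(w[...,2]>.0025)&(w[...,2]<.015)&(i.max(-1)-i.min(-1)<35)&(i.min(-1)>70)
    m=cv2.morphologyEx(m.astype(np.uint8),cv2.MORPH_OPEN,np.ones((3,3)))>0
    print(nm,"plate",m.sum(),cv2.minAreaRect((w[m][:,:2]*1000).astype(np.float32)) if m.sum() else 0)
    hsv=cv2.cvtColor(im,cv2.COLOR_RGB2HSV)
    b=(hsv[...,0]>98)&(hsv[...,0]<132)&(hsv[...,1]>90)&(np.hypot(w[...,0]-.675,w[...,1]+.115)<.06)
    y=np.radians(-5.4); R=np.array([[np.cos(y),-np.sin(y)],[np.sin(y),np.cos(y)]])
    Q=(w[b][:,:2]-[.671,-.115])@R*1000; z=w[b][:,2]*1000
    k=z>28; print("blue",b.sum(),"top",k.sum(),"x",np.percentile(Q[k,0],[1,5,50,95,99]) if k.sum() else 0,"y",np.percentile(Q[k,1],[1,5,50,95,99]) if k.sum() else 0,"zmax",np.percentile(z,98) if len(z) else 0)
    k=(z<22); print("low x",np.percentile(Q[k,0],[1,5,50,95,99]) if k.sum() else 0,"y",np.percentile(Q[k,1],[1,50,99]) if k.sum() else 0)
    for q in cams.mark_of(nm,"bay")[:2]:
        u,v=q["location"][0]*640,q["location"][1]*400; c,f=K(nm); M=cam2world(nm,s)
        ray=M[:3,:3]@np.array([(u-c["cx"])/f,-(v-c["cy"])/f,-1]); o=M[:3,3]; print("mark",q["p"],u,v,o+ray*(.006-o[2])/ray[2])
if __name__=="__main__":
    import sys
    for n in sys.argv[1:]: run(n)
E
python3 bay.py top side
```

```text
top plate 488 ((678.3555908203125, -42.016876220703125), (220.6257781982422, 79.31134796142578), 84.40843963623047)
blue 100 top 42 x [-20.0508 -14.5975  20.0411  23.7336  23.9046] y [-22.0735 -21.9547  -4.9463  28.6304  29.0344] zmax 37.369494284883345
low x [-21.8023 -21.192   13.6546  21.0243  21.5879] y [-23.875    8.444   28.6598]
mark 0.73 331.2 135.32 [ 0.682  -0.1106  0.006 ]
side plate 685 ((676.8238525390625, -28.514938354492188), (241.90347290039062, 78.09125518798828), 83.80967712402344)
blue 265 top 85 x [-20.6521 -19.03     3.4198  20.8989  21.7379] y [-22.4519 -22.1657   2.2826  32.2388  33.7944] zmax 35.649743040027346
low x [-22.8672 -21.5481  -8.3912  20.9165  21.7007] y [-24.1034 -15.0325  32.8117]
mark 0.77 251.328 194.68 [ 0.6718 -0.1148  0.006 ]
```

```bash
cat > goal.py <<'E'
from h import *
from scipy.spatial.transform import Rotation as Ro
import sys
np.set_printoptions(suppress=True,precision=4)
bx,by,yaw,zc=map(float,sys.argv[1:5]); ang=np.radians(float(sys.argv[5]) if len(sys.argv)>5 else 60.17)
s=observe();T=pose(s);R=T[:3,:3]
n=np.array([np.sin(ang),0,-np.cos(ang)]); l=np.array([np.cos(ang),0,np.sin(ang)]); y=np.array([0,1.,0])
c=np.array([.004,0,.013])
a=np.radians(yaw); xr=np.array([np.cos(a),np.sin(a),0]); yr=np.array([-np.sin(a),np.cos(a),0])
G=np.stack([-xr,yr,[0,0,-1]],1)@np.stack([n,y,l],1).T
p=np.array([bx,by,zc])-G@c
print("turn tool rotvec",Ro.from_matrix(R.T@G).as_rotvec(),"goal TCP",p)
print("dp now (tool,cm)",100*R.T@(p-T[:3,3]),"dp in goal frame",100*G.T@(p-T[:3,3]),"world",p-T[:3,3])
print("block axis now world",R@l,"centre now",T[:3,3]+R@c)
E
python3 goal.py .672 -.112 -5.6 .15
```

```text
turn tool rotvec [ 0.1166 -0.4264  0.3708] goal TCP [ 0.669  -0.1117  0.1633]
dp now (tool,cm) [-10.7888 -41.4754   6.7592] dp in goal frame [-19.7847 -34.1589  18.0009] world [ 0.2266 -0.3654 -0.0577]
block axis now world [-0.4012 -0.1189 -0.9082] centre now [0.4397 0.2529 0.2077]
```

Request:
move_arm:
  jaw: [3.5,3.5,3.5,3.5,3.5,3.5,3.5,3.5,3.5,3.5,3.5,3.5]
  dp:
    - [-0.4,-1.5,0]
    - [-0.7,-2.8,0]
    - [-0.9,-3.5,0]
    - [-0.9,-3.5,0]
    - [-0.9,-3.5,0]
    - [-0.9,-3.5,0]
    - [-0.9,-3.5,0]
    - [-0.9,-3.5,0]
    - [-0.9,-3.5,0]
    - [-0.9,-3.5,0]
    - [-0.9,-3.5,0]
    - [-0.9,-3.5,0]
  turn:
    - [0,0,0]
    - [0,0,0]
    - [0,0,0]
    - [0,0,0]
    - [0,0,0]
    - [0,0,0]
    - [0,0,0]
    - [0,0,0]
    - [0,0,0]
    - [0,0,0]
    - [0,0,0]
    - [0,0,0]

```text
time_s: 20.42
position: [0.6516, -0.0963, 0.2293]
tool_rot: [[-0.955, -0.284, 0.085], [-0.283, 0.959, 0.028], [-0.089, 0.003, -0.996]]
ft_force: [0.8, -0.1, -7.7]
grip_width: 0.0375
gripper_force: 122.3
```

Request:
move_arm:
  jaw: [3.5,3.5,3.5,3.5,3.5,3.5,3.5,3.5]
  dp:
    - [-0.4,-1,0]
    - [0,0,0]
    - [0,0,0]
    - [0,0,0]
    - [0,0,0]
    - [0,0,0]
    - [0,0,0]
    - [0,0,0]
  turn:
    - [0,0,0]
    - [0.019,-0.07,0.06]
    - [0.019,-0.07,0.06]
    - [0.019,-0.07,0.06]
    - [0.019,-0.07,0.06]
    - [0.019,-0.07,0.06]
    - [0.019,-0.07,0.06]
    - [0,0,0]

```text
time_s: 21.08
position: [0.6558, -0.102, 0.2283]
tool_rot: [[-0.868, 0.088, 0.488], [0.078, 0.996, -0.041], [-0.49, 0.002, -0.872]]
ft_force: [-0.3, 1.4, -8.4]
grip_width: 0.0382
gripper_force: 123.3
```

```bash
python3 goal.py .672 -.112 -5.6 .15; python3 blk.py; python3 bay.py wrist
```

```text
turn tool rotvec [ 0.0069 -0.0084  0.0073] goal TCP [ 0.669  -0.1117  0.1633]
dp now (tool,cm) [ 1.963  -0.8624  6.3596] dp in goal frame [ 2.0103 -0.8328  6.3487] world [ 0.0133 -0.0097 -0.0651]
block axis now world [-0.0082  0.0032 -1.    ] centre now [ 0.6586 -0.1023  0.2151]
inl 6645 6840 centroid [ 0.0171 -0.0001  0.0029] n(tool) [ 0.866  -0.0024 -0.5001] n(world) [-0.9963  0.0854  0.0115] long [ 0.5001 -0.      0.866 ] world [-0.0112  0.0034 -0.9999] ext [-0.0343  0.0462]
face angle in tool deg 59.99463547338534 [ -22.4142   22.2635   79.858    11.1313   50.2274 -112.3646] [ 0.6558 -0.102   0.2283] [-0.3213  1.4394 -8.4343] 21.0833
wrist plate 6112 ((679.5634765625, -30.68999481201172), (243.69290161132812, 79.70528411865234), 85.09536743164062)
blue 1122 top 392 x [-21.5603 -19.8571  19.6434  22.6823  23.3622] y [-22.1608 -21.5307   6.2001  30.1815  30.6752] zmax 34.23073073481209
low x [-21.5995 -20.8874  20.6034  21.6195  21.8155] y [-21.5632   3.4557  29.3053]
mark 0.75 308.672 89.60000000000001 [ 0.6724 -0.1134  0.006 ]
```

View pics/bay_wrist.png

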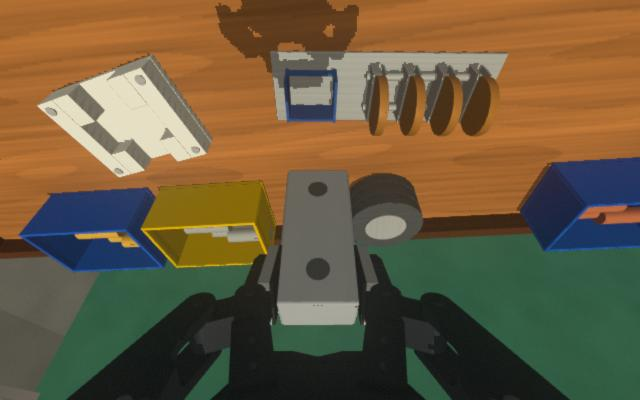

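The block hangs upright (columns 283–355, rows 170–325). The bay is at (310,93), the discs at columns 375–490, and nothing is in the way.

```bash
sed -i 's/\[.004,0,.013\]/[.0047,0,.0121]/; s/60.17/60.05/' goal.py; python3 goal.py .672 -.111 -5.3 .10
```

```text
turn tool rotvec [ 0.0035 -0.0084  0.0071] goal TCP [ 0.67   -0.1108  0.1128]
dp now (tool,cm) [ 4.6773 -0.6715 10.8667] dp in goal frame [ 4.7637 -0.6668 10.8293] world [ 0.0121 -0.0078 -0.1176]
block axis now world [-0.0084  0.0002 -1.    ] centre now [ 0.6598 -0.1032  0.2176]
```

Request:
move_arm:
  jaw: [3.5,3.5,3.5,3.5,3.5,3.5,3.5,3.5,3.5,3.5,3.5,3.5]
  dp:
    - [0,0,0]
    - [0.3,-0.1,0.7]
    - [0.5,-0.1,1.2]
    - [0.6,-0.1,1.4]
    - [0.6,-0.1,1.4]
    - [0.6,-0.1,1.4]
    - [0.6,-0.1,1.4]
    - [0.6,-0.1,1.3]
    - [0.5,0,1.1]
    - [0.3,0,0.6]
    - [0.2,0,0.3]
    - [0,0,0]
  turn:
    - [0.0035,-0.0084,0.0071]
    - [0,0,0]
    - [0,0,0]
    - [0,0,0]
    - [0,0,0]
    - [0,0,0]
    - [0,0,0]
    - [0,0,0]
    - [0,0,0]
    - [0,0,0]
    - [0,0,0]
    - [0,0,0]

```text
time_s: 22.23
position: [0.6695, -0.1108, 0.1126]
tool_rot: [[-0.862, 0.094, 0.499], [0.082, 0.996, -0.047], [-0.501, 0.0, -0.865]]
ft_force: [-0.1, -0.0, -7.0]
grip_width: 0.0378
gripper_force: 123.3
```

```bash
python3 blk.py; python3 bay.py wrist; python3 goal.py .672 -.111 -5.3 .075
python3 - <<'E'
import cv2;a=cv2.imread("pics/bay_wrist.png");cv2.imwrite("pics/bw2.png",a)
E
```

```text
inl 6619 6832 centroid [0.0173 0.0001 0.0032] n(tool) [ 0.8657  0.0008 -0.5006] n(world) [-0.9955  0.0949 -0.0007] long [ 0.5006 -0.      0.8657] world [ 0.0007  0.0004 -1.    ] ext [-0.0346  0.0458]
face angle in tool deg 59.9634493711174 [ -22.6893   30.8912   87.0893   15.4669   34.0602 -117.9752] [ 0.6695 -0.1108  0.1126] [-0.145  -0.0451 -6.9894] 22.2333
wrist plate 11818 ((679.7042846679688, -30.619522094726562), (244.5350341796875, 79.25894927978516), 84.86124420166016)
blue 1608 top 334 x [-21.8718 -21.5151  -5.3954  18.4608  21.7664] y [-22.4538 -22.1698  28.1722  30.4906  30.7194] zmax 33.92417980423614
low x [-21.8909 -21.312  -17.8735  21.6748  22.0619] y [-21.9752   3.4813  29.8709]
mark 0.76 316.416 141.52 [ 0.6717 -0.1121  0.006 ]
turn tool rotvec [-0.0013  0.0052 -0.0015] goal TCP [ 0.67   -0.1108  0.0878]
dp now (tool,cm) [1.3393 0.0241 2.3032] dp in goal frame [1.3272 0.0232 2.3101] world [ 0.0001  0.0002 -0.0266]
block axis now world [ 0.0052 -0.0008 -1.    ] centre now [ 0.672  -0.1112  0.1017]
```

View pics/bw2.png

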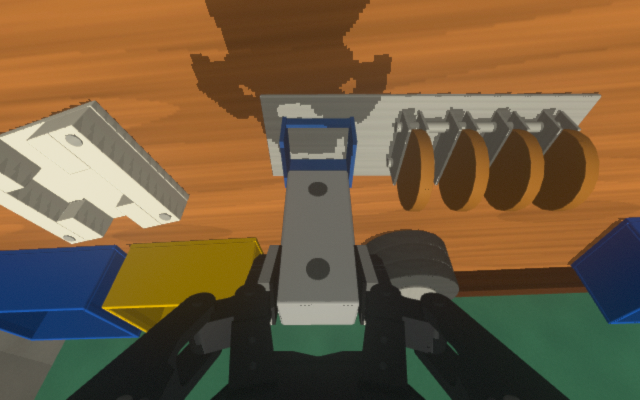

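The block is centred over the bay: bay walls at columns 282–355, block at 281–355. Lowering straight down.

Request:
move_arm:
  jaw: [3.5,3.5,3.5,3.5,3.5,3.5,3.5,3.5,3.5,3.5]
  dp:
    - [0.25,0,0.43]
    - [0.3,0,0.52]
    - [0.3,0,0.52]
    - [0.3,0,0.52]
    - [0.3,0,0.52]
    - [0.25,0,0.43]
    - [0.2,0,0.35]
    - [0.2,0,0.34]
    - [0.1,0,0.17]
    - [0,0,0]
  turn:
    - [0,0,0]
    - [0,0,0]
    - [0,0,0]
    - [0,0,0]
    - [0,0,0]
    - [0,0,0]
    - [0,0,0]
    - [0,0,0]
    - [0,0,0]
    - [0,0,0]

```text
time_s: 23.22
position: [0.6695, -0.1108, 0.0691]
tool_rot: [[-0.861, 0.094, 0.5], [0.082, 0.996, -0.047], [-0.502, 0.0, -0.865]]
ft_force: [-1.1, -0.0, -8.1]
grip_width: 0.0378
gripper_force: 123.3
```

```bash
python3 goal.py .6715 -.111 -5.3 .050; python3 blk.py
```

```text
turn tool rotvec [-0.0007  0.0031 -0.0019] goal TCP [ 0.6695 -0.1108  0.0628]
dp now (tool,cm) [0.3119 0.0019 0.545 ] dp in goal frame [0.3103 0.002  0.5459] world [ 0.      0.     -0.0063]
block axis now world [ 0.0031  0.     -1.    ] centre now [ 0.6715 -0.111   0.0563]
inl 6596 11074 centroid [0.0171 0.0001 0.003 ] n(tool) [ 0.8654 -0.0029 -0.501 ] n(world) [-0.9958  0.0915 -0.001 ] long [ 0.501  -0.      0.8655] world [ 0.0011  0.0002 -1.    ] ext [-0.0344  0.046 ]
face angle in tool deg 59.93433101056402 [ -22.6842   34.4178   89.5303   18.3528   28.2952 -121.3266] [ 0.6695 -0.1108  0.0691] [-1.1472 -0.0095 -8.1395] 23.2167
```

No contact with the walls. Creeping down to touch.

Request:
move_arm:
  jaw: [3.5,3.5,3.5,3.5,3.5]
  dp:
    - [0.1,0,0.17]
    - [0.1,0,0.17]
    - [0,0,0]
    - [0,0,0]
    - [0,0,0]
  turn:
    - [0,0,0]
    - [0,0,0]
    - [0,0,0]
    - [0,0,0]
    - [0,0,0]

```text
time_s: 23.68
position: [0.6697, -0.1109, 0.0658]
tool_rot: [[-0.861, 0.094, 0.5], [0.082, 0.996, -0.047], [-0.503, 0.0, -0.864]]
ft_force: [-0.4, -0.3, -8.0]
grip_width: 0.0381
gripper_force: 123.3
```

Request:
move_arm:
  jaw: [3.5,3.5,3.5,3.5]
  dp:
    - [0.05,0,0.09]
    - [0.05,0,0.09]
    - [0,0,0]
    - [0,0,0]
  turn:
    - [0,0,0]
    - [0,0,0]
    - [0,0,0]
    - [0,0,0]

```text
time_s: 24.02
position: [0.6696, -0.1109, 0.0635]
tool_rot: [[-0.861, 0.094, 0.5], [0.082, 0.996, -0.047], [-0.502, 0.0, -0.865]]
ft_force: [-0.6, -0.0, -7.7]
grip_width: 0.0378
gripper_force: 123.3
```

Request:
move_arm:
  jaw: [3.5,3.5,3.5,3.5]
  dp:
    - [0.05,0,0.09]
    - [0.03,0,0.05]
    - [0,0,0]
    - [0,0,0]
  turn:
    - [0,0,0]
    - [0,0,0]
    - [0,0,0]
    - [0,0,0]

```text
time_s: 24.35
position: [0.6701, -0.111, 0.0628]
tool_rot: [[-0.86, 0.094, 0.502], [0.081, 0.996, -0.048], [-0.504, -0.0, -0.864]]
ft_force: [-2.0, 1.2, 0.8]
grip_width: 0.0378
gripper_force: 124.3
```

Touchdown: the floor now carries the weight. Opening only to 5.5 cm to stay clear of the nearest disc.

Request:
move_arm:
  jaw: [4.2,4.6,5.0,5.5,5.5,5.5,5.5,5.5]
  dp:
    - [0,0,0]
    - [0,0,0]
    - [0,0,0]
    - [0,0,0]
    - [0,0,0]
    - [0,0,0]
    - [0,0,0]
    - [0,0,0]
  turn:
    - [0,0,0]
    - [0,0,0]
    - [0,0,0]
    - [0,0,0]
    - [0,0,0]
    - [0,0,0]
    - [0,0,0]
    - [0,0,0]

```text
time_s: 25.02
position: [0.6697, -0.1109, 0.0621]
tool_rot: [[-0.861, 0.094, 0.5], [0.082, 0.996, -0.047], [-0.503, 0.0, -0.865]]
ft_force: [-0.4, 0.6, 0.9]
grip_width: 0.0551
gripper_force: 0.0
```

```bash
python3 blk.py
```

```text
inl 6244 11351 centroid [0.0161 0.0001 0.0011] n(tool) [ 0.8653 -0.0035 -0.5013] n(world) [-0.9959  0.0909 -0.0015] long [ 0.5013 -0.      0.8653] world [ 0.0015 -0.0001 -1.    ] ext [-0.0323  0.0426]
face angle in tool deg 59.91233147785989 [ -22.6827   35.0347   89.868    18.9583   27.3415 -122.0088] [ 0.6697 -0.1109  0.0621] [-0.3665  0.5906  0.9378] 25.0167
```

Request:
move_arm:
  jaw: [5.5,5.5,5.5,5.5,5.5,5.5,5.5,5.5,5.5,5.5]
  dp:
    - [0,0,-0.5]
    - [0,0,-1]
    - [0,0,-1.2]
    - [0,0,-1.5]
    - [0,0,-1.5]
    - [0,0,-1.5]
    - [0,0,-2]
    - [0,0,-2]
    - [0,0,-1]
    - [0,0,0]
  turn:
    - [0,0,0]
    - [0,0,0]
    - [0,0,0]
    - [0,0,0]
    - [0,0,0]
    - [0,0,0]
    - [0,0,0]
    - [0,0,0]
    - [0,0,0]
    - [0,0,0]

```text
time_s: 25.9
position: [0.6084, -0.1052, 0.1705]
tool_rot: [[-0.859, 0.095, 0.504], [0.081, 0.996, -0.049], [-0.506, -0.001, -0.862]]
ft_force: [0.2, 0.2, 0.2]
grip_width: 0.0549
gripper_force: 0.0
```

```bash
python3 - <<'E'
from h import *
np.set_printoptions(suppress=True,precision=4)
im,d,w,s=grab("wrist"); save(im,"pics/fin.png")
m=(np.hypot(w[...,0]-.672,w[...,1]+.111)<.05)&(w[...,2]>.08); P=w[m]
print(m.sum(),np.median(P[:,2]),cv2.minAreaRect((P[P[:,2]>.09][:,:2]*1000).astype(np.float32)))
y=np.radians(-5.3);R=np.array([[np.cos(y),-np.sin(y)],[np.sin(y),np.cos(y)]])
m=(np.hypot(w[...,0]-.672,w[...,1]+.111)<.05)&(w[...,2]>.045)
Q=(w[m][:,:2]-[.6715,-.111])@R*1000; print(np.percentile(Q,[1,50,99],axis=0))
for lo in (.045,.06,.08):
    k=m&(w[...,2]>lo)&(w[...,2]<lo+.012); q=(w[k][:,:2]-[.6715,-.111])@R*1000; print(lo,np.median(q,axis=0),np.ptp(q[:,1]))
print(s["time_s"],s["position"],s["ft_force"])
E
```

```text
1372 0.0929102661566825 ((670.5023803710938, -111.22669982910156), (39.94779968261719, 30.90802574157715), 84.67413330078125)
[[-16.2333 -19.7369]
 [-14.7592   0.054 ]
 [ 12.4416  19.2077]]
0.045 [-15.0744  -0.3932] 39.76411986511002
0.06 [-15.1146   0.0728] 39.94639763009785
0.08 [-15.1086   0.06  ] 40.016946740093395
25.9 [ 0.6084 -0.1052  0.1705] [0.2196 0.2076 0.1875]
```

View pics/fin.png

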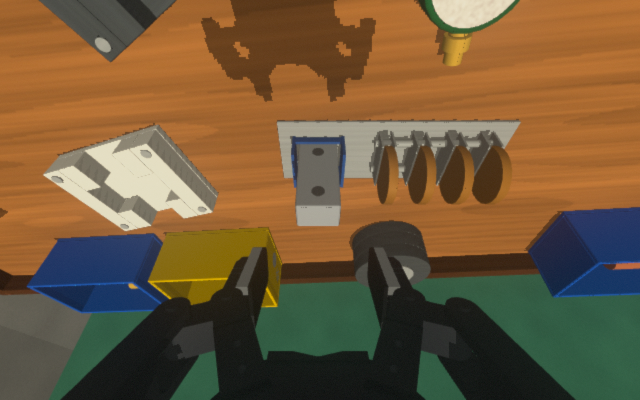

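The block stands upright in the blue bay (columns 296–341, rows 145–225), vertical and centred within about 1 mm. The discs stand as before and the gripper is clear.

```bash
python3 -c "
from rig import ticket
print(ticket.close_job())"
```

```text
the job is handed in; nothing more can be done
None
```

The job is handed in: the zinc anode was laid on the mat and let go, then stood on end in the blue bay, upright and within about 1 mm of its centre by the wrist camera; no verdict came back.

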